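# Rake a drawplate out of the sloped stock rack and hang it up

## Robot

A 6-joint arm with a two-finger parallel gripper is mounted at the origin on a cart in front of the work surface, level with it; the furniture and walls round the work are solid. World frame = base frame: x ahead of the robot, y to its left, z up, the work surface at z = 0. Lengths are in mm, angles in rad, forces in N, time in s.
With the tool pointing down it reaches from about 400 to 925 mm from the base axis. Payload 12.5 kg.
Tool frame: the origin (TCP) lies midway between the tips of the shut fingers; the grasp point (between the pads) lies 19 mm behind it; z points along the fingers, y is the line along which they close (so a half turn about z gives the same grasp; the last joint's range is limited). The gripper opens to 95 mm and grips with 3 to 60 N. Pads are 20 mm wide; open, the fingers measure 119 mm over their backs; the gripper's body (75 mm by 180 mm) begins 59 mm behind the grasp point.
Start: joints at [-1.402, 0.491, 1.559, -0, 1.092, -0.106], TCP at [169.62, -601.564, 184.261] pointing down, gripper open.
Joint ranges: [-3.1, 3.1], [-0.84, 2.19], [0.05, 2.79], [-1.13, 4.28], [0.06, 2.93], [-2.69, 2.69]. Speed limits (rad/s): [2.22, 2.22, 2.79, 3.14, 3.14, 3.14].

## Interface

Orientations are given as [roll, pitch, yaw] about the fixed x, y, z axes, in that order (R = Rz(yaw) Ry(pitch) Rx(roll)).
In Python, from cell import env gives the robot as it stands.
- The arm moves only by the tool arm_command, never from a script. Its argument "targets" is a list of rows, each a list of 5 numbers: the shift along the tool's x, y, z in mm, then the turn about the tool's z in degrees, then the opening, from 0 (shut) to 1 (fully open). In form: [[tx, ty, tz, roll, fingers], ...]. A call has 1 to 5 rows; each row is the pose to reach, as a shift and turn from the pose commanded when the call began, along the tool's axes at that moment; what a row does not reach only later rows make up. A row lasts 1/10 s, in which the tool goes at most 50 mm and 8.59 degrees, less where a joint would pass 70% of its speed; a pose out of reach is approached as far as the arm can. A call with a gripper value outside its range is refused whole. The fingers move at their own pace and stop on an object; the grip force is fixed at half the most. Time passes only in rows, so rows that repeat a pose let the fingers close. It gives the time, the measured TCP pose, the force, the opening and the grip force at its end, in the units of the state.
- env.state(): the state, without advancing time (a new reading comes with each control period).
- env.read_camera(name): name is "scene" or "top" or "wrist"; returns a dict with "frame" (384x512x3 uint8, red, green, blue), "vertical_fov" (degrees; the focal length in pixels is half the picture's height over the tangent of half this angle, whatever the lens; pixels are square), "cx", "cy" (the principal point, pixels), "world_from_camera" (4x4, takes a point from camera to world coordinates); the wrist camera has in their place "hand_eye" (4x4, takes a point from camera to tool coordinates, whose origin is the TCP and whose axes are the flange's). Camera axes: x right, y down, z forward; pixel columns grow to the right and rows downward; lengths in mm; the calibration is good to about 2 mm. A picture is of the moment at which its call begins: read the wrist's pose just before it. There is no depth.
- env.job_done(): hands the job in; it is judged then, once.
The state is a dict: "t": time; "joints": joint angles; "qvel": joint speeds; "tau": joint torques, N m; "eef_pos": TCP position; "tcp_rot": TCP orientation; "ft_force": force on the tool from outside, world axes, zero at the start; "moment": the same for the moment, N m; "opening": opening from 0.0 (shut) to 1.0 (fully open); "grip_force": force on a finger pad.
Only numpy, scipy, OpenCV 4.12 (cv2) and the standard library are available. Lean on these libraries where they do the work, as an engineer would, in place of code of your own. Each camera call takes 0.05 s, during which the arm holds its last target. There are 200 camera calls.

## Task

Swing the side lever of the wooden stock rack towards the rack's mouth to lower its front flap all the way, then slide the drawplate with the large hanging eye out of its compartment, over the lowered flap, until it lies flat on the bench clear of the flap; do not lift it out over the walls, and leave the other two bars in their compartments. Then hang the drawplate by its eye on the peg of the stand and let it hang freely, and last swing the lever back so that the flap is fully shut. Do not push the spirit lamp, the wax box and the tin out of place.

Things in the scene. Friction and masses are not known exactly. Their poses are not given: they have to be found in the camera images.
- rack: Fixed wooden stock rack with three straight open-topped compartments side by side, a bar in each. Origin on the bench under its centre; own -x points to the mouth (front), +x to the closed rear. Two compartments are 46 mm wide inside, centred at y = -39 and +11 mm, the third is 24 mm wide at y = +50 mm; 4 mm walls stand 30 mm above the floor; outer width 132 mm.
- rack_mouth (a point): Middle of the front edge of the rack's floor, on the flap's hinge line: rack x = -82.5 mm, y = 0, 12 mm above the bench. From here the floor rises towards the rack's +x by 0.14 rad (8 degrees) for 165 mm to the rear wall.
- flap (a joint): Aluminium flap, 132 wide, 45 high, 3 mm thick, hinged at its foot; shuts all three mouths. 0 = shut, leaning forward 23 degrees from upright; 1.31 rad (stop) = fully lowered: it then continues the sloping floor as a chute, its lip 45 mm before the mouth, about 6 mm above the bench. Friction (0.13 N m) holds it where it is left. Worked by its side lever.
- lever_tip (a point): Centre of the 16 mm black ball on the flap's lever, an 8 mm rod, 66 mm long, turning with the flap in the upright plane y = -96 mm of the rack (30 mm off its side). Its pivot is the hinge line. Flap shut: it leans 37 degrees from upright to the rack's rear (+x); flap lowered: 37 degrees forward (-x). Pushed with 2 to 5 N from either side.
- drawplate_center (a point): Centre of the drawplate: flat steel bar 110 x 38 x 8 mm, 0.15 to 0.3 kg, with rows of fine holes and a round 27 mm hanging eye through one end (the only bar with one). Own x along its length, z out of its upper face; the eye is at -x, at first towards the rack's mouth, a few mm behind the flap; 38 mm or more of compartment is free behind its other end.
- drawplate_eye (a point): Centre of the drawplate's 27 mm eye, 35.5 mm from the bar's centre along its -x, half-way through its 8 mm; axes as for the drawplate.
- blank_center (a point): Centre of the plain plate in the other wide compartment: 110 x 38 x 8 mm steel with fine holes only, no eye; own x along its length. Stays there.
- square_bar_center (a point): Centre of the square steel bar, 110 x 16 x 16 mm, in the narrow compartment; own x along its length. Stays there.
- peg_stand: Fixed wooden stand: upright board 70 mm wide, 240 mm high, on a foot 90 x 80 x 14 mm. Origin: on the bench under the middle of the board's front face; own -x points out of that face, to the side of the peg; z up.
- peg_tip (a point): Free end of the stand's straight 7 mm steel peg. It leaves the board's face 175 mm above the bench and rises at 45 degrees along the stand's own -x, ending 40 mm out and 215 mm above the bench. A bar held level can be lowered with its eye over it; let go, it swings down and slides to the board.
- shelf_corner (a point): Nearest lower corner of the wooden wall shelf at the back left, which overhangs the bench from here to the left and to the rear, 280 mm above it: keep wrist and gripper clear.
- spirit_lamp: Glass spirit lamp with brass burner, 69 mm wide, 74 mm high, bystander; origin under its centre.
- wax_box: Small clear box of wax, 58 x 70 x 34 mm, bystander; origin under its centre.
- gold_tin: Low round brass-coloured tin, 67 mm wide, 20 mm high, bystander; origin under its centre.

How it is judged:
By the outcome, as a careful person would: the job done as asked, in the order asked, and still so for the second after the job is handed in, with the robot touching nothing.
It also fails if it takes over 64 s, if anything falls off the work surface, if the arm or the gripper's body presses on something with over 40 N, if the wrist force passes 120 N, or if a joint passes its speed limit or range.

## Working session

There is one attempt and no reset: what is moved stays moved. The work goes in short steps, Python scripts to look and compute and a tool call to move; the robot and the scene stay as the last step left them, time stands still between calls to the robot, and variables do not carry over. Pictures are saved under pics/ and viewed, at most 10 in all, crops included, and the job is handed in when it is done.

Besides the shell and the picture viewer there is one more tool, called after "Call:" by a JSON object that holds its "api" and its "payload". arm_command: Moves the arm, as the interface text tells. Its arguments: {"type":"object","properties":{"targets":{"type":"array","items":{"type":"array","items":{"type":"number"}}}},"required":["targets"]}

```bash
mkdir -p pics; ls; cat > h.py <<'E'
import numpy as np, cv2
from cell import env
from scipy.spatial.transform import Rotation as R
def snap(n,fn=None):
    s=env.state(); c=env.read_camera(n)
    if n=="wrist":
        T=np.eye(4);T[:3,:3]=R.from_euler('xyz',s['tcp_rot']).as_matrix();T[:3,3]=s['eef_pos']
        c['W']=T@np.array(c['hand_eye'])
    else: c['W']=np.array(c['world_from_camera'])
    c['f']=c['frame'].shape[0]/2/np.tan(np.radians(c['vertical_fov'])/2)
    if fn: cv2.imwrite('pics/'+fn,c['frame'][:,:,::-1])
    np.savez('pics/'+(fn or n)+'.npz',frame=c['frame'],W=c['W'],f=c['f'],cx=c['cx'],cy=c['cy'])
    return c
def load(fn): return dict(np.load('pics/'+fn+'.npz'))
def ray(c,u,v):
    d=c['W'][:3,:3]@np.array([(u-c['cx'])/c['f'],(v-c['cy'])/c['f'],1.]); return c['W'][:3,3],d
def onz(c,u,v,z):
    o,d=ray(c,u,v); return o+d*(z-o[2])/d[2]
def proj(c,p):
    q=np.linalg.inv(c['W'])@np.append(p,1.); return q[:2]/q[2]*c['f']+[c['cx'],c['cy']]
def tri(c1,p1,c2,p2):
    o1,d1=ray(c1,*p1);o2,d2=ray(c2,*p2)
    t=np.linalg.lstsq(np.c_[d1,-d2],o2-o1,rcond=None)[0]
    a,b=o1+d1*t[0],o2+d2*t[1]; return (a+b)/2,np.linalg.norm(a-b)
E
python3 - <<'E'
from h import *
a=snap('scene','s0.png');b=snap('top','t0.png')
for c in(a,b):print(c['W'].round(2).tolist(),c['f'])
print(env.state())
for n in 's0','t0':
    i=cv2.imread(f'pics/{n}.png');cv2.imwrite(f'pics/{n}b.png',cv2.resize(i,(800,600),interpolation=cv2.INTER_CUBIC))
E
```

```text
pics
[[-0.03, -0.5, 0.87, -647.53], [-1.0, 0.02, -0.03, -12.25], [-0.0, -0.87, -0.5, 832.78], [0.0, 0.0, 0.0, 1.0]] 408.23038456057174
[[0.02, -1.0, 0.07, 420.84], [-1.0, -0.02, 0.02, -80.83], [-0.02, -0.07, -1.0, 1309.85], [0.0, 0.0, 0.0, 1.0]] 435.9799323481107
{'t': 0.1, 'joints': array([-1.40161280e+00,  4.91495208e-01,  1.55939012e+00, -3.56221952e-05,
        1.09167138e+00, -1.05588462e-01]), 'qvel': array([-0.00032153, -0.00194938, -0.00134815, -0.00100453,  0.00033221,
        0.00326717]), 'tau': array([ 3.82775543e-03, -6.13622546e+01, -2.58604717e+01,  6.95018680e-02,
        4.69977711e-02, -5.85344424e-05]), 'eef_pos': array([ 169.55893295, -601.31292336,  183.7221665 ]), 'tcp_rot': array([-3.14063064e+00, -7.01847624e-05,  2.74788395e-01]), 'ft_force': array([-1.07667289, -0.11909357,  0.48248164]), 'moment': array([-0.02361973,  0.01670825,  0.03228815]), 'grip_force': 0.0, 'opening': 0.9995968509091557}
```

View pics/s0b.png

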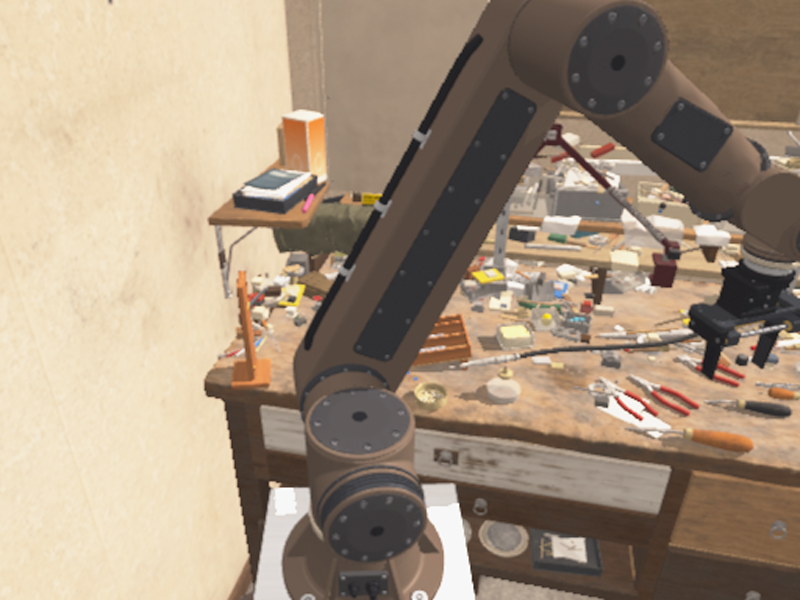

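View pics/t0b.png

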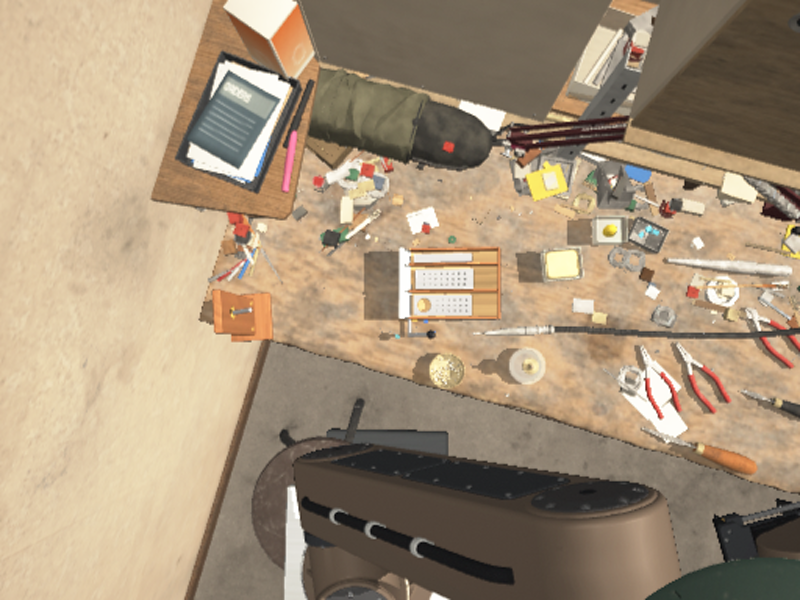

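The top view shows the rack at (400–500, 248–320) in the 800-px picture, with its mouth to the left (world +y). The drawplate's eye is at (425,305), in the compartment nearest the robot, and the lever ball is at (431,334). The stand is at (240,315), wax box (563,264), lamp (527,366), tin (446,371).

```bash
python3 - <<'E'
from h import *
t=load('t0.png')
k=.64
for n,u,v,z in [('ball',431,334,65),('mouth floor NE',404,319,12),('flaptop far',402,249,53),('flaptop near',403,319,53),('rackrear near',499,320,65),('rackrear far',499,249,65),('eye',425,305,24),('wax',563,264,34),('lamp',527,366,74),('tin',446,371,20),('standfoot BR',273,340,14),('foot TR',270,290,14),('foot BL',216,340,14),('peg',232,312,215),('peg2',250,312,175),('shelfcorner',292,218,280),('bench edge',270,340,0),('bench edge2',400,377,0)]:
    print(n,onz(t,u*k,v*k,z).round(0))
f=t['frame'];c=lambda f,x0,y0,x1,y1:cv2.resize(f[y0:y1,x0:x1,::-1],(400,600*1//1) if 0 else None,fx=5,fy=5,interpolation=cv2.INTER_CUBIC)
a=c(f,125,175,185,225);b=c(f,225,150,325,245)
H=max(a.shape[0],b.shape[0]);P=lambda i:cv2.copyMakeBorder(i,0,H-i.shape[0],0,0,0)
cv2.imwrite('pics/crop.png',np.hstack([P(a),P(b)])); print(a.shape,b.shape)
E
```

```text
ball [ 442. -109.   65.]
mouth floor NE [471. -59.  12.]
flaptop far [599. -53.  53.]
flaptop near [469. -57.  53.]
rackrear near [ 470. -233.   65.]
rackrear far [ 600. -232.   65.]
eye [497. -98.  24.]
wax [ 578. -355.   34.]
lamp [ 387. -282.   74.]
tin [ 374. -139.   20.]
standfoot BR [427. 190.  14.]
foot TR [522. 199.  14.]
foot BL [425. 300.  14.]
peg [470. 216. 215.]
peg2 [472. 197. 175.]
shelfcorner [613. 111. 280.]
bench edge [426. 199.   0.]
bench edge2 [360. -53.   0.]
(250, 300, 3) (475, 500, 3)
```

View pics/crop.png

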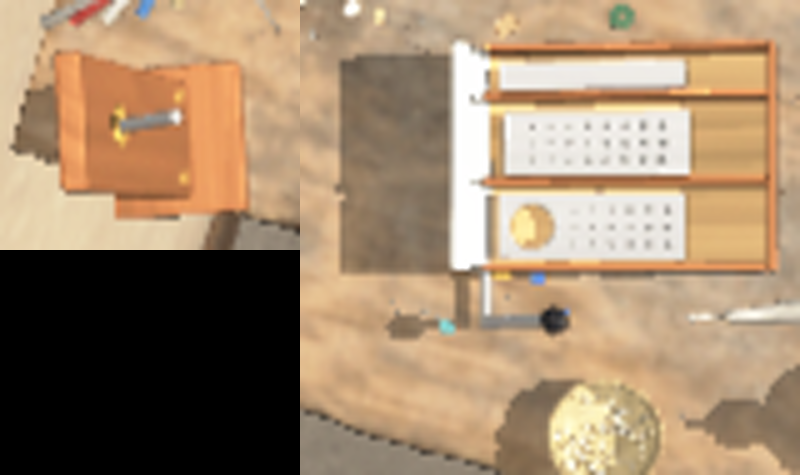

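The crop shows the peg from its base at (118,125) to its tip at (175,117), so it points towards the rack (world −y). The lever ball is at (554,320) and the drawplate, eye at (531,226), is in the near compartment with its rear end at x=686. I'll turn the tool to yaw 90° first, then move it behind the lever.

Call:
{"api": "arm_command", "payload": {"targets": [[0,0,0,-8.5,0],[0,0,0,-17,0],[0,0,0,-25.5,0],[0,0,0,-34,0],[0,0,0,-42,0]]}}

```text
t: 0.6
eef_pos: [169.6, -601.4, 183.9]
tcp_rot: [-3.141, -0.001, 1.014]
ft_force: [-1.3, -0.1, 1.4]
opening: 0.638
grip_force: 0.0
```

Call:
{"api": "arm_command", "payload": {"targets": [[0,0,0,-8.5,0],[0,0,0,-17,0],[0,0,0,-25.5,0],[0,0,0,-32.25,0],[0,0,0,-32.25,0]]}}

```text
t: 1.1
eef_pos: [169.6, -601.4, 183.9]
tcp_rot: [-3.141, -0.001, 1.572]
ft_force: [-0.2, 0.2, -0.3]
opening: 0.213
grip_force: 0.0
```

Call:
{"api": "arm_command", "payload": {"targets": [[45,20,0,0,0],[90,40,0,0,0],[135,60,0,0,0],[180,80,0,0,0],[225,100,0,0,0]]}}

```text
t: 1.6
eef_pos: [270.0, -374.7, 184.2]
tcp_rot: [3.142, 0.0, 1.566]
ft_force: [1.7, -0.8, -0.1]
opening: 0.003
grip_force: 0.0
```

Call:
{"api": "arm_command", "payload": {"targets": [[45,33,0,0,0],[90,66,0,0,0],[135,99,0,0,0],[170,135,0,0,0],[185,169,0,0,0]]}}

```text
t: 2.1
eef_pos: [436.0, -191.1, 184.6]
tcp_rot: [-3.142, 0.0, 1.567]
ft_force: [0.1, -1.5, 0.3]
opening: 0.004
grip_force: 0.0
```

```bash
python3 - <<'E'
from h import *
s=env.state();print(s['t'],s['eef_pos'],s['tcp_rot'],s['ft_force'])
c=snap('wrist','w1.png');print(c['W'].round(2).tolist(),c['f'],c['cx'],c['cy'])
for p in [(439,-109,65),(472,-51,53),(600,-51,53),(535,-69,12)]:print(p,proj(c,p))
t=load('t0.png')
print('tip',onz(t,160,198.4,215),'base',onz(t,148.6,200,175),'bar rear',onz(t,302.2,195,44),'eye',onz(t,271.2,195.2,28))
# board top edge, foot corners
for n,x,y,z in[('board top TR',80,57,240),('board top BR',83,192,240),('board TL',57,52,240),('foot TR',242,65,14),('foot BR',247,212,14)]:print(n,onz(t,125+x/5,175+y/5,z))
E
```

```text
2.1 [ 435.97253807 -191.05556723  184.5741496 ] [-3.14156579e+00  9.17322427e-05  1.56689294e+00] [ 0.14258521 -1.52326248  0.33986889]
[[1.0, -0.0, -0.0, 435.57], [-0.0, -0.97, -0.25, -118.15], [0.0, 0.25, -0.97, 384.9], [0.0, 0.0, 0.0, 1.0]] 331.935985223819 253.44317382673165 189.89706948638127
(439, -109, 65) [256.98776417  92.30925232]
(472, -51, 53) [292.82159598  26.54105978]
(600, -51, 53) [432.69656456  25.95557513]
(535, -69, 12) [347.95774678  53.70021029]
tip [473.41569362 187.17919147 215.        ] base [470.67029871 226.8429657  175.        ] bar rear [ 498.02359907 -185.38270557   44.        ] eye [496.99339039 -95.65472984  28.        ]
board top TR [501.20854947 229.31875481 240.        ]
board top BR [434.49682569 225.41561916 240.        ]
board TL [503.5190805 240.8705514 240.       ]
foot TR [514.859893   197.09864792  14.        ]
foot BR [427.10632204 191.40861677  14.        ]
```

View pics/w1.png

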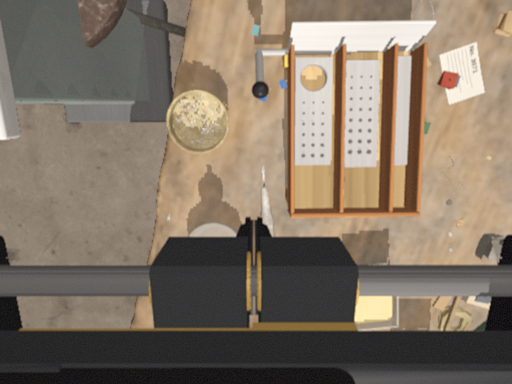

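Wrist view: lever ball at (260,90), 3 px from where I predicted it; the eye is at (313,77). The calibration holds, so I'll lower behind the ball and push.

Call:
{"api": "arm_command", "payload": {"targets": [[15,2,45,0,0],[30,4,90,0,0],[41,5,124,0,0],[41,5,124,0,0]]}}

```text
t: 2.55
eef_pos: [438.6, -150.7, 57.2]
tcp_rot: [-3.135, -0.003, 1.569]
ft_force: [-0.7, 0.6, 1.3]
opening: 0.006
grip_force: 0.0
```

Call:
{"api": "arm_command", "payload": {"targets": [[15,0,0,0,0],[30,0,-1,0,0],[45,0,-3,0,0],[60,0,-4,0,0],[70,0,-3,0,0]]}}

```text
t: 3.05
eef_pos: [441.2, -81.4, 65.0]
tcp_rot: [3.138, 0.001, 1.57]
ft_force: [-0.1, -0.7, -0.0]
opening: 0.008
grip_force: 0.0
```

Call:
{"api": "arm_command", "payload": {"targets": [[10,0,1,0,0],[20,0,3,0,0],[28,0,4,0,0],[33,0,4,0,0]]}}

```text
t: 3.45
eef_pos: [440.5, -48.8, 59.1]
tcp_rot: [-3.141, 0.0, 1.571]
ft_force: [0.3, 0.4, -0.6]
opening: 0.005
grip_force: 0.0
```

```bash
python3 - <<'E'
from h import *
s=env.state();print(s['t'],s['eef_pos'],s['tcp_rot'],s['ft_force'])
c=snap('top','t1.png');f=c['frame'][150:245,215:325,::-1]
w=snap('wrist')['frame'][:,:,::-1]
cv2.imwrite('pics/l1.png',np.hstack([cv2.resize(f,(445,384),interpolation=2),cv2.resize(w[:,100:450],(350,384))]))
E
```

```text
3.45 [440.45377713 -48.81649992  59.07354802] [-3.14125770e+00  2.78014559e-06  1.57089219e+00] [ 0.28067332  0.38670223 -0.62248573]
```

View pics/l1.png

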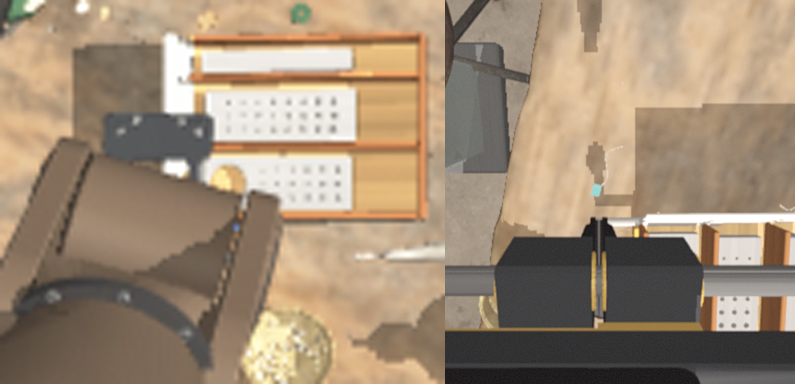

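The flap still looks shut: its lip and the lever's shadow haven't moved. The fingers must have passed the ball, so I'll rise, back off and look.

Call:
{"api": "arm_command", "payload": {"targets": [[0,0,-45,0,0],[-35,0,-70,0,0],[-80,0,-70,0,0],[-90,0,-70,0,0]]}}

```text
t: 3.95
eef_pos: [441.1, -142.9, 130.1]
tcp_rot: [3.139, 0.002, 1.568]
ft_force: [1.0, -0.3, 0.1]
opening: 0.007
grip_force: 0.0
```

```bash
python3 - <<'E'
from h import *
s=env.state();print(s['t'],s['eef_pos'],s['tcp_rot'],s['ft_force'])
w=snap('wrist','w2.png')
print(proj(w,s['eef_pos']), proj(w,(441,-109,65)),proj(w,(441,-29,65)))
f=w['frame'];m=(f.max(2)<60).astype(np.uint8);m[200:]=0
n,l,st,ce=cv2.connectedComponentsWithStats(m)
for i in range(1,n):
    if st[i,4]>40:print(st[i],ce[i])
cv2.imwrite('pics/w2c.png',cv2.resize(f[0:300,100:500,::-1],(800,600),interpolation=2))
E
```

```text
3.95 [ 441.11824935 -142.93465016  130.06770634] [3.13922001e+00 1.66964868e-03 1.56847506e+00] [ 0.95038314 -0.28425438  0.1110109 ]
[254.40161882 220.43009646] [253.73751775 152.61290276] [253.51154431  45.1663909 ]
[115   0   8  11  41] [117.3902439    2.92682927]
[246 141  18  17 166] [253.78915663 148.0060241 ]
```

View pics/w2c.png

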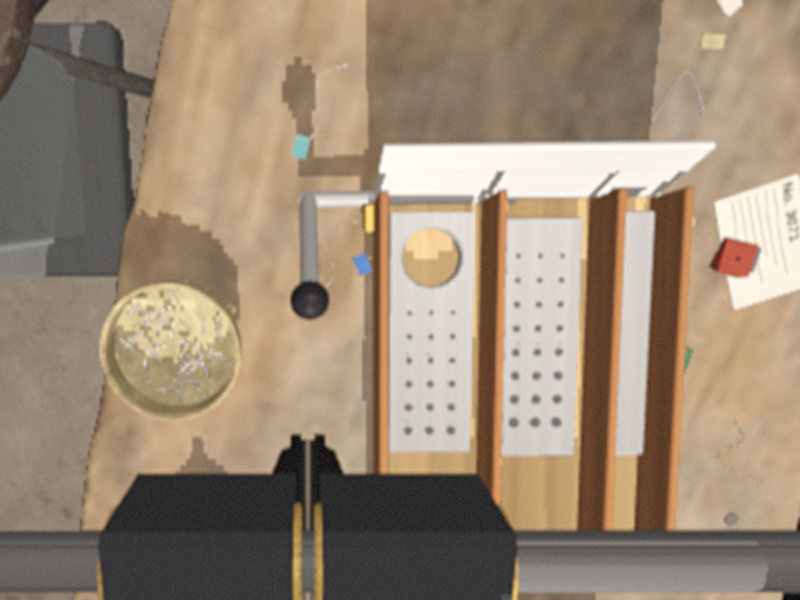

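The picture shows the flap shut and the ball at (254,148) in the full frame, with the lever unmoved. I'll triangulate the ball's height.

```bash
python3 - <<'E'
from h import *
w1,w2,t=load('w1.png'),load('w2.png'),load('t0.png')
def ball(c,u,v,r):
    m=np.zeros(c['frame'].shape[:2],np.uint8);cv2.circle(m,(u,v),r,1,-1)
    m&=(c['frame'].max(2)<70).astype(np.uint8);y,x=np.nonzero(m);return x.mean(),y.mean(),len(x)
b1,b2,b3=ball(w1,260,90,11),ball(w2,254,149,14),ball(t,276,214,6)
print(b1,b2,b3)
print(tri(w1,b1[:2],w2,b2[:2]),tri(t,b3[:2],w2,b2[:2]),tri(t,b3[:2],w1,b1[:2]))
E
```

```text
(np.float64(259.8363636363636), np.float64(88.98181818181818), 165) (np.float64(254.28636363636363), np.float64(148.8181818181818), 220) (np.float64(274.7142857142857), np.float64(213.5), 14)
(array([ 441.54557685, -106.03441141,   64.43741896]), np.float64(0.1946864432694341)) (array([ 442.07546041, -105.89749202,   65.89618659]), np.float64(1.2759028935119816)) (array([ 442.21165961, -106.00781776,   63.19963167]), np.float64(1.0912622892014199))
```

The ball is at (442,−106,64.5), so my fingertips went too high and skated over its top. I'll go lower.

Call:
{"api": "arm_command", "payload": {"targets": [[-3,0,45,0,0],[-3,0,85,0,0],[-3,0,85,0,0],[10,0,85,0,0]]}}

```text
t: 4.4
eef_pos: [440.5, -129.4, 44.4]
tcp_rot: [-3.14, -0.001, 1.57]
ft_force: [0.5, 0.7, 0.2]
opening: 0.004
grip_force: 0.0
```

Call:
{"api": "arm_command", "payload": {"targets": [[12,0,0,0,0],[24,0,-2,0,0],[34,0,-4,0,0]]}}

```text
t: 4.7
eef_pos: [440.9, -94.1, 49.6]
tcp_rot: [3.14, 0.001, 1.572]
ft_force: [0.4, -1.5, 0.9]
opening: 0.005
grip_force: 0.0
```

Call:
{"api": "arm_command", "payload": {"targets": [[12,0,-2,0,0],[24,0,-4,0,0],[34,0,-4,0,0],[42,0,-4,0,0]]}}

```text
t: 5.1
eef_pos: [440.5, -52.5, 52.3]
tcp_rot: [3.141, 0.0, 1.571]
ft_force: [-0.4, 0.4, 0.5]
opening: 0.007
grip_force: 0.0
```

Call:
{"api": "arm_command", "payload": {"targets": [[5,0,0,0,0],[8,0,0,0,0],[8,0,0,0,0]]}}

```text
t: 5.4
eef_pos: [440.5, -45.3, 52.1]
tcp_rot: [-3.141, 0.0, 1.571]
ft_force: [-0.1, -0.6, -0.1]
opening: 0.004
grip_force: 0.0
```

```bash
python3 - <<'E'
from h import *
s=env.state();print(s['t'],s['eef_pos'],s['ft_force'])
w=snap('wrist')['frame'][:,:,::-1]
cv2.imwrite('pics/w3.png',w)
E
```

```text
5.4 [440.51822297 -45.29043618  52.10617208] [-0.05251572 -0.5609897  -0.0673954 ]
```

View pics/w3.png

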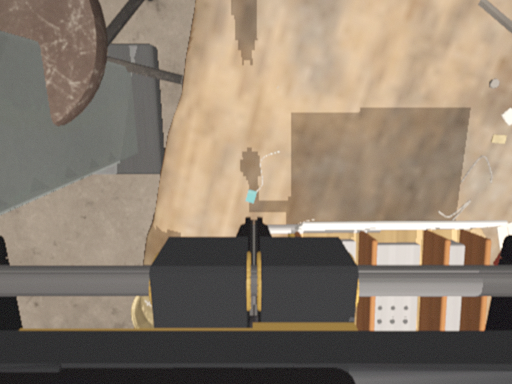

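The flap is still shut and there is no force. I'll back off, go lower, and check part-way through the push.

Call:
{"api": "arm_command", "payload": {"targets": [[0,0,-45,0,0],[-35,0,-60,0,0],[-80,0,-60,0,0],[-95,0,-30,0,0],[-95,0,15,0,0]]}}

```text
t: 5.95
eef_pos: [442.2, -143.7, 38.1]
tcp_rot: [3.136, 0.003, 1.568]
ft_force: [1.0, -0.7, -0.7]
opening: 0.006
grip_force: 0.0
```

Call:
{"api": "arm_command", "payload": {"targets": [[0,0,7,0,0],[0,0,7,0,0]]}}

```text
t: 6.15
eef_pos: [439.8, -140.3, 29.6]
tcp_rot: [-3.139, -0.001, 1.57]
ft_force: [-0.5, 0.1, 0.3]
opening: 0.006
grip_force: 0.0
```

```bash
python3 - <<'E'
from h import *
s=env.state();print(s['t'],s['eef_pos'],s['ft_force'])
w=snap('wrist','w4.png');print(proj(w,s['eef_pos']),proj(w,s['eef_pos']+[0,10,0]),proj(w,s['eef_pos']+[0,10,20]),proj(w,(442,-106,64.5)))
cv2.imwrite('pics/w4c.png',cv2.resize(w['frame'][100:260,160:360,::-1],(800,640)[:1]+(600,),interpolation=2))
E
```

```text
6.15 [ 439.84065267 -140.28547044   29.62874478] [-0.46852959  0.1475102   0.29917088]
[254.3957485  220.43537704] [254.40147383 205.49340027] [254.41016002 215.90257081] [258.6556269  180.48946421]
```

View pics/w4c.png

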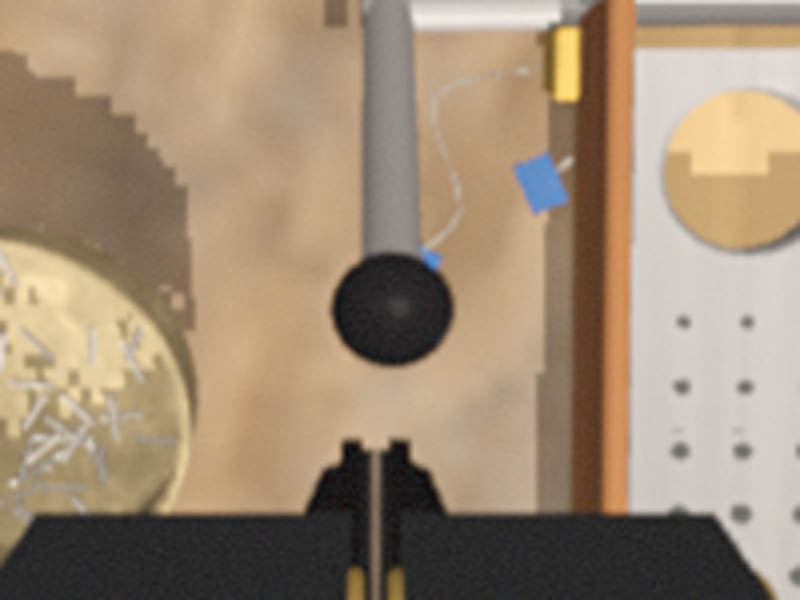

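The ball is at (258,182) in the full frame and the fingertips are directly behind it, about 20 mm short. I'll push slowly at this height and check the force as I go.

Call:
{"api": "arm_command", "payload": {"targets": [[8,2,0,0,0],[16,2,0,0,0],[20,2,0,0,0]]}}

```text
t: 6.5
eef_pos: [443.6, -120.1, 31.8]
tcp_rot: [3.138, 0.002, 1.572]
ft_force: [-0.9, -5.7, 3.6]
opening: 0.003
grip_force: 2.5
```

Call:
{"api": "arm_command", "payload": {"targets": [[8,0,0,0,0],[16,0,0,0,0],[16,0,0,0,0]]}}

```text
t: 6.8
eef_pos: [442.7, -103.3, 30.8]
tcp_rot: [3.141, 0.0, 1.572]
ft_force: [-0.0, -0.4, -0.2]
opening: 0.006
grip_force: 0.0
```

```bash
cat >> h.py <<'E'
def dark(c,r0,r1,c0=235,c1=280,th=60):
    m=np.zeros(c['frame'].shape[:2],np.uint8);m[r0:r1,c0:c1]=(c['frame'][r0:r1,c0:c1].max(2)<th)
    n,l,st,ce=cv2.connectedComponentsWithStats(m)
    return [(st[i].tolist(),ce[i].round(1).tolist()) for i in range(1,n) if st[i,4]>25]
E
python3 - <<'E'
from h import *
s=env.state();print(s['t'],s['eef_pos'],s['ft_force'])
w=snap('wrist','w5.png');print(dark(w,60,235),proj(w,(442,-106,64.5)),proj(w,(500,-48,53)))
E
```

```text
6.8 [ 442.6547556  -103.30339118   30.80462058] [-0.03423002 -0.43200899 -0.20199586]
[([237, 196, 33, 39, 1015], [252.4, 216.2])] [253.41853953 246.41847821] [362.41171942 136.86768272]
```

Contact now: −5.7 N, and the dark blob reaches up to row 196, so the ball is moving with the finger. I'll continue.

Call:
{"api": "arm_command", "payload": {"targets": [[8,0,-3,0,0],[16,0,-6,0,0],[22,0,-8,0,0]]}}

```text
t: 7.15
eef_pos: [442.4, -81.8, 38.5]
tcp_rot: [-3.141, 0.0, 1.571]
ft_force: [-0.8, -1.4, -1.6]
opening: 0.003
grip_force: 0.9
```

```bash
python3 - <<'E'
from h import *
s=env.state();print(s['t'],s['eef_pos'],s['ft_force'])
w=snap('wrist','w6.png');print(dark(w,60,235))
cv2.imwrite('pics/w6c.png',cv2.resize(w['frame'][60:260,160:460,::-1],(800,533),interpolation=2))
E
```

```text
7.15 [442.37334893 -81.77730517  38.4574939 ] [-0.75414417 -1.44331078 -1.61063989]
[([237, 193, 34, 42, 1022], [252.5, 214.6])]
```

View pics/w6c.png

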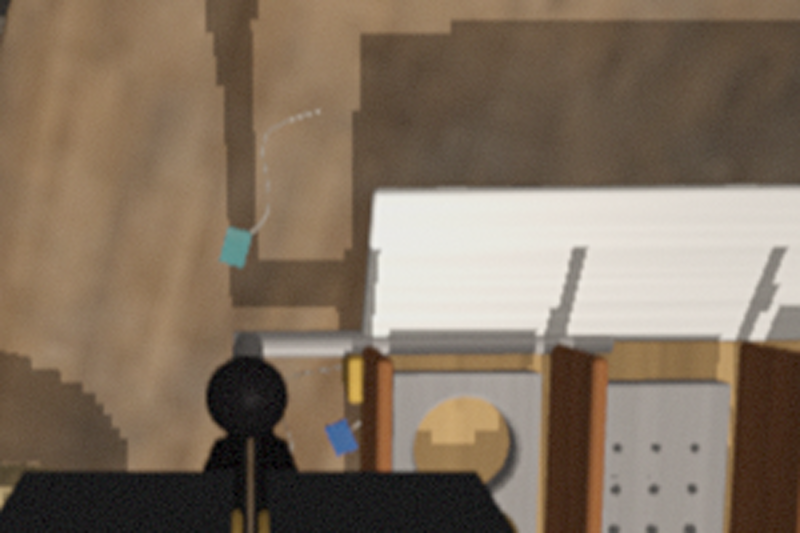

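The flap is part-way down: its lip is at row 187 in the crop, and the ball is near (247,397), just above the hinge. I'll continue pushing.

Call:
{"api": "arm_command", "payload": {"targets": [[8,0,3,0,0],[16,0,5,0,0],[20,0,5,0,0]]}}

```text
t: 7.5
eef_pos: [442.3, -61.7, 32.8]
tcp_rot: [-3.141, -0.0, 1.571]
ft_force: [-0.9, -2.6, -1.3]
opening: 0.004
grip_force: 1.1
```

Call:
{"api": "arm_command", "payload": {"targets": [[5,0,0,0,0],[8,0,0,0,0]]}}

```text
t: 7.7
eef_pos: [442.3, -54.1, 33.0]
tcp_rot: [-3.141, 0.0, 1.571]
ft_force: [-0.3, -2.7, -2.2]
opening: 0.007
grip_force: 1.5
```

```bash
cat >> h.py <<'E'
def lip(c,x=500,rng=(-60,0)):
    # row of far edge of white flap along world x, scan rows upward
    f=c['frame'].min(2).astype(int)
    u=int(proj(c,(x,-40,20))[0]); col=f[:,u-3:u+4].mean(1)
    return u,[(int(r),int(col[r])) for r in range(0,383) if abs(col[r+1]-col[r])>35]
E
python3 - <<'E'
from h import *
s=env.state();print(s['t'],s['eef_pos'],s['ft_force'])
w=snap('wrist','w7.png');print(dark(w,60,235),lip(w),proj(w,(500,-21,6)),proj(w,(500,-66,12)))
E
```

```text
7.7 [442.33288945 -54.06401335  33.04480885] [-0.33479137 -2.70101797 -2.15395787]
[([237, 192, 33, 43, 985], [252.4, 213.6])] (340, [(164, 88), (165, 137)]) [337.5562516  162.02569452] [335.52739087 226.14140503]
```

Call:
{"api": "arm_command", "payload": {"targets": [[3,0,0,0,0],[6,0,0,0,0]]}}

```text
t: 7.95
eef_pos: [442.5, -48.5, 33.2]
tcp_rot: [-3.142, 0.0, 1.571]
ft_force: [-0.5, -4.0, -3.6]
opening: 0.003
grip_force: 1.8
```

Call:
{"api": "arm_command", "payload": {"targets": [[2,0,0,0,0],[4,0,0,0,0]]}}

```text
t: 8.15
eef_pos: [442.9, -46.3, 33.4]
tcp_rot: [3.141, 0.003, 1.573]
ft_force: [-7.9, -39.7, -0.4]
opening: 0.004
grip_force: 19.9
```

```bash
python3 - <<'E'
from h import *
s=env.state();print(s['t'],s['eef_pos'],s['ft_force'])
w=snap('wrist','w8.png');print(dark(w,60,235),lip(w),proj(w,(500,-21,6)))
E
```

```text
8.15 [442.87716459 -46.33968996  33.43603713] [ -7.89573298 -39.67954088  -0.41296698]
[([237, 194, 33, 41, 933], [251.7, 214.6])] (339, [(174, 83), (175, 122)]) [335.92881363 172.86323508]
```

The flap is at its stop: the lip row matches the prediction and the force rose sharply. I'll back off, rise, and work out the bar's position from the stored picture.

Call:
{"api": "arm_command", "payload": {"targets": [[-5,0,0,0,0],[-15,0,0,0,0],[-25,0,-30,0,0.1],[-45,20,-75,0,0.1],[-90,30,-85,0,0.1]]}}

```text
t: 8.7
eef_pos: [474.4, -134.3, 121.9]
tcp_rot: [3.137, 0.001, 1.573]
ft_force: [1.0, -0.6, -0.8]
opening: 0.094
grip_force: 0.0
```

Call:
{"api": "arm_command", "payload": {"targets": [[-45,8,0,0,0.1],[-95,25,-10,0,0.1],[-130,30,-10,0,0.1],[-130,30,-10,0,0.1]]}}

```text
t: 9.1
eef_pos: [503.2, -268.9, 128.3]
tcp_rot: [3.14, 0.001, 1.567]
ft_force: [1.1, 0.4, 0.2]
opening: 0.102
grip_force: 0.0
```

```bash
python3 - <<'E'
from h import *
s=env.state();print(s['t'],s['eef_pos'],s['tcp_rot'],s['ft_force'])
w=load('w2.png')
for n,u,v,z in[('Ledge',295,150,33),('Redge',336,150,33),('Lrear',295,225.5,37),('Rrear',335,225.5,37),('eye',315.5,128,30)]:print(n,onz(w,u,v,z).round(1))
w=snap('wrist','w9.png');f=w['frame']
# brightness profiles: along x at y=-150 and along y at x=497
for n,P in[('x',[(x,-150,34) for x in range(465,535,2)]),('y',[(497,y,12+.14*(-66-y)+8) for y in range(-240,-20,4)])]:
    print(n,[(p[0] if n=='x' else p[1],f[int(q[1]),int(q[0])].tolist()) for p in P for q in [proj(w,p)] if 0<=q[0]<512 and 0<=q[1]<384])
E
```

```text
9.1 [ 503.17257702 -268.88438826  128.27753455] [3.13990241e+00 1.20980372e-03 1.56722289e+00] [1.06153309 0.40412251 0.22298459]
Ledge [ 478.2 -111.5   33. ]
Redge [ 515.  -111.6   33. ]
Lrear [ 479.8 -182.2   37. ]
Rrear [ 517.4 -182.3   37. ]
eye [496.3 -92.3  30. ]
x [(465, [183, 160, 133]), (467, [186, 163, 135]), (469, [190, 167, 141]), (471, [194, 135, 87]), (473, [219, 156, 100]), (475, [111, 71, 46]), (477, [180, 142, 93]), (479, [232, 207, 176]), (481, [212, 206, 202]), (483, [213, 207, 201]), (485, [213, 206, 201]), (487, [199, 193, 187]), (489, [188, 182, 177]), (491, [215, 207, 203]), (493, [213, 206, 200]), (495, [217, 211, 205]), (497, [205, 199, 193]), (499, [177, 172, 165]), (501, [219, 213, 207]), (503, [221, 215, 209]), (505, [221, 215, 208]), (507, [185, 179, 173]), (509, [178, 171, 167]), (511, [216, 210, 204]), (513, [220, 214, 207]), (515, [219, 212, 207]), (517, [226, 205, 179]), (519, [229, 193, 137]), (521, [179, 148, 104]), (523, [92, 58, 38]), (525, [192, 132, 83]), (527, [206, 142, 89]), (529, [180, 174, 170]), (531, [223, 216, 210]), (533, [222, 216, 210])]
y [(-240, [188, 169, 147]), (-236, [184, 160, 136]), (-232, [204, 140, 87]), (-228, [212, 179, 128]), (-224, [212, 177, 125]), (-220, [212, 179, 128]), (-216, [212, 176, 126]), (-212, [212, 180, 127]), (-208, [212, 179, 127]), (-204, [212, 179, 126]), (-200, [212, 178, 126]), (-196, [211, 177, 126]), (-192, [212, 179, 127]), (-188, [211, 176, 126]), (-184, [185, 170, 156]), (-180, [222, 216, 210]), (-176, [219, 214, 208]), (-172, [147, 142, 138]), (-168, [219, 213, 206]), (-164, [202, 196, 190]), (-160, [200, 193, 187]), (-156, [217, 211, 204]), (-152, [163, 157, 153]), (-148, [219, 212, 207]), (-144, [216, 208, 203]), (-140, [191, 184, 179]), (-136, [201, 195, 189]), (-132, [214, 208, 201]), (-128, [210, 204, 197]), (-124, [213, 207, 201]), (-120, [211, 205, 198]), (-116, [212, 205, 199])]
```

Bar: x 479–517, rear end at y≈−183, compartment 475.5–523, rear wall y≈−231. I'll lower two slightly open fingers behind the bar and probe the floor.

Call:
{"api": "arm_command", "payload": {"targets": [[45,-4,0,0,0.1],[62,-4,20,0,0.1],[62,-4,55,0,0.1],[62,-4,80,0,0.1],[62,-4,82,0,0.1]]}}

```text
t: 9.65
eef_pos: [496.9, -200.5, 44.0]
tcp_rot: [-3.137, -0.003, 1.572]
ft_force: [-0.1, -0.0, 0.4]
opening: 0.1
grip_force: 0.0
```

Call:
{"api": "arm_command", "payload": {"targets": [[0,0,3,0,0.1],[0,0,5,0,0.1]]}}

```text
t: 9.85
eef_pos: [498.9, -202.5, 42.2]
tcp_rot: [3.14, 0.001, 1.571]
ft_force: [-0.1, -0.6, 0.1]
opening: 0.099
grip_force: 0.0
```

Call:
{"api": "arm_command", "payload": {"targets": [[0,0,2,0,0.1],[0,0,4,0,0.1]]}}

```text
t: 10.05
eef_pos: [498.8, -202.7, 37.9]
tcp_rot: [3.14, 0.001, 1.571]
ft_force: [0.5, 0.4, -0.5]
opening: 0.099
grip_force: 0.0
```

Call:
{"api": "arm_command", "payload": {"targets": [[0,0,2,0,0.1],[0,0,4,0,0.1],[0,0,4,0,0.1]]}}

```text
t: 10.35
eef_pos: [498.4, -202.5, 33.0]
tcp_rot: [-3.141, -0.0, 1.571]
ft_force: [0.1, 0.6, -0.4]
opening: 0.1
grip_force: 0.0
```

Call:
{"api": "arm_command", "payload": {"targets": [[0,0,1.5,0,0.1],[0,0,1.5,0,0.1]]}}

```text
t: 10.55
eef_pos: [498.5, -202.5, 31.6]
tcp_rot: [-3.141, -0.0, 1.571]
ft_force: [1.0, -0.9, -0.1]
opening: 0.097
grip_force: 0.0
```

```bash
python3 - <<'E'
from h import *
s=env.state();print(s['t'],s['eef_pos'],s['ft_force'],s['grip_force'],s['joints'])
E
```

```text
10.55 [ 498.47392387 -202.48295443   31.59114296] [ 0.96825975 -0.92840598 -0.14653521] 0.0 [-5.08598864e-01  5.78718769e-01  1.91669519e+00 -1.11917850e-04
  6.46309048e-01 -5.08362467e-01]
```

Call:
{"api": "arm_command", "payload": {"targets": [[0,0,1.5,0,0.1],[0,0,2,0,0.1]]}}

```text
t: 10.75
eef_pos: [498.5, -202.5, 29.6]
tcp_rot: [-3.142, 0.0, 1.571]
ft_force: [-0.5, 0.2, 0.6]
opening: 0.1
grip_force: 0.0
```

Call:
{"api": "arm_command", "payload": {"targets": [[0,0,2,0,0.1],[0,0,2,0,0.1]]}}

```text
t: 10.95
eef_pos: [498.4, -202.4, 27.5]
tcp_rot: [-3.141, -0.0, 1.571]
ft_force: [0.1, 0.0, 0.0]
opening: 0.1
grip_force: 0.0
```

Call:
{"api": "arm_command", "payload": {"targets": [[0,0,1.5,0,0.1],[0,0,3,0,0.1]]}}

```text
t: 11.15
eef_pos: [498.5, -202.5, 24.7]
tcp_rot: [3.141, 0.0, 1.571]
ft_force: [-0.2, -0.2, -0.2]
opening: 0.099
grip_force: 0.0
```

Call:
{"api": "arm_command", "payload": {"targets": [[0,0,1.5,0,0.1],[0,0,3,0,0.1]]}}

```text
t: 11.35
eef_pos: [498.5, -202.5, 21.6]
tcp_rot: [3.142, 0.0, 1.571]
ft_force: [0.2, -0.2, 0.6]
opening: 0.101
grip_force: 0.0
```

```bash
python3 - <<'E'
from h import *
w=snap('wrist','w10.png');f=w['frame']
print(proj(w,env.state()['eef_pos']))
# dark finger extents per row
for r in range(205,240,3):
    d=np.nonzero(f[r,215:295].max(1)<60)[0]+215; print(r,(d.min(),d.max(),len(d)) if len(d) else None)
E
```

```text
[254.22685592 220.27187186]
205 None
208 None
211 None
214 None
217 None
220 (np.int64(237), np.int64(269), 10)
223 (np.int64(237), np.int64(270), 14)
226 (np.int64(232), np.int64(274), 23)
229 (np.int64(231), np.int64(276), 26)
232 (np.int64(229), np.int64(277), 29)
235 (np.int64(228), np.int64(279), 32)
238 (np.int64(215), np.int64(294), 60)
```

Call:
{"api": "arm_command", "payload": {"targets": [[0,0,1,0,0.1],[0,0,1.5,0,0.1]]}}

```text
t: 11.6
eef_pos: [498.5, -202.5, 20.1]
tcp_rot: [-3.142, 0.0, 1.571]
ft_force: [0.3, 0.1, -1.0]
opening: 0.102
grip_force: 0.0
```

Call:
{"api": "arm_command", "payload": {"targets": [[0,0,1,0,0.1],[0,0,1.5,0,0.1]]}}

```text
t: 11.8
eef_pos: [498.5, -202.5, 18.6]
tcp_rot: [-3.142, 0.0, 1.571]
ft_force: [0.0, -0.3, 0.5]
opening: 0.099
grip_force: 0.0
```

Call:
{"api": "arm_command", "payload": {"targets": [[0,0,1,0,0.1],[0,0,1.2,0,0.1]]}}

```text
t: 12.0
eef_pos: [498.5, -202.5, 17.4]
tcp_rot: [-3.141, -0.0, 1.571]
ft_force: [0.1, 0.4, -0.5]
opening: 0.099
grip_force: 0.0
```

Call:
{"api": "arm_command", "payload": {"targets": [[0,0,1,0,0.1],[0,0,1.5,0,0.1]]}}

```text
t: 12.2
eef_pos: [498.5, -202.5, 16.0]
tcp_rot: [-3.142, 0.0, 1.571]
ft_force: [0.3, 0.4, -0.4]
opening: 0.098
grip_force: 0.0
```

Call:
{"api": "arm_command", "payload": {"targets": [[0,0,1,0,0.1],[0,0,1.2,0,0.1]]}}

```text
t: 12.4
eef_pos: [498.5, -202.5, 14.7]
tcp_rot: [-3.141, 0.0, 1.571]
ft_force: [-0.7, 0.2, 1.0]
opening: 0.103
grip_force: 0.0
```

Call:
{"api": "arm_command", "payload": {"targets": [[0,0,1,0,0.1],[0,0,1.2,0,0.1]]}}

```text
t: 12.6
eef_pos: [498.5, -202.5, 13.5]
tcp_rot: [-3.142, 0.0, 1.571]
ft_force: [-0.1, 0.1, 0.5]
opening: 0.1
grip_force: 0.0
```

The tips still haven't touched at TCP z=13.5. So they sit about 18–19 mm above the reported TCP, which explains the missed lever. I'm low enough to push the bar now, following the floor's slope.

Call:
{"api": "arm_command", "payload": {"targets": [[10,0,1.4,0,0.1],[20,-0.5,2.8,0,0.1],[30,-0.8,4.2,0,0.1],[40,-1,5.6,0,0.1],[40,-1,5.6,0,0.1]]}}

```text
t: 13.1
eef_pos: [497.3, -160.9, 7.8]
tcp_rot: [-3.141, -0.0, 1.572]
ft_force: [0.5, 0.6, 0.0]
opening: 0.098
grip_force: 0.0
```

```bash
cat >> h.py <<'E'
def bar(c,z=None,x=497,ys=(-200,130)):
    # grey/white metal along line x: returns extents of low-saturation bright pixels
    out=[]
    for y in range(*ys,2):
        zz=max(8,12+.14*(-66-y)+8) if z is None else z
        q=proj(c,(x,y,zz))
        if 0<=q[0]<511 and 0<=q[1]<383:
            p=c['frame'][int(q[1]),int(q[0])].astype(int); out.append((y,p.tolist()))
    return out
E
python3 - <<'E'
from h import *
s=env.state();print(s['t'],s['eef_pos'],s['ft_force'])
w=snap('wrist','w11.png')
print([(y,max(p)-min(p),sum(p)//3) for y,p in bar(w)])
E
```

```text
13.1 [ 497.27340845 -160.93926497    7.84998034] [0.53910868 0.56415207 0.00384068]
[(-200, 78, 139), (-198, 79, 140), (-196, 24, 80), (-194, 8, 78), (-192, 4, 78), (-190, 6, 84), (-188, 4, 86), (-186, 8, 84), (-184, 3, 77), (-182, 5, 70), (-180, 2, 59), (-178, 10, 98), (-176, 12, 174), (-174, 11, 131), (-172, 8, 99), (-170, 14, 174), (-168, 12, 170), (-166, 12, 173), (-164, 13, 168), (-162, 6, 91), (-160, 10, 124), (-158, 12, 174), (-156, 11, 175), (-154, 12, 176), (-152, 10, 128), (-150, 9, 109), (-148, 12, 177), (-146, 12, 175), (-144, 12, 176), (-142, 11, 175), (-140, 7, 99), (-138, 12, 174), (-136, 10, 156), (-134, 12, 178), (-132, 13, 178), (-130, 12, 130), (-128, 11, 133), (-126, 13, 181), (-124, 13, 182), (-122, 12, 182), (-120, 13, 183), (-118, 9, 128), (-116, 12, 181), (-114, 11, 185), (-112, 12, 184), (-110, 13, 186), (-108, 11, 186), (-106, 66, 137), (-104, 79, 142), (-102, 78, 141), (-100, 78, 140), (-98, 77, 142), (-96, 78, 141), (-94, 89, 179), (-92, 90, 181), (-90, 91, 180), (-88, 91, 179), (-86, 91, 178), (-84, 88, 172), (-82, 87, 172), (-80, 13, 172), (-78, 12, 187), (-76, 12, 187), (-74, 16, 181), (-72, 29, 102), (-70, 11, 124), (-68, 9, 132), (-66, 12, 164), (-64, 12, 178), (-62, 12, 176), (-60, 13, 200), (-58, 13, 215), (-56, 13, 217), (-54, 13, 217), (-52, 13, 216), (-50, 14, 189), (-48, 14, 188), (-46, 13, 186), (-44, 12, 183), (-42, 12, 185), (-40, 12, 188), (-38, 13, 187)]
```

The eye is still at y −106…−81 and the bar is unmoved: the fingers rode above it. So the tips are higher than I thought. I'll rise, open fully, and measure the tips' depth from the known 95 mm spread in the wrist picture.

Call:
{"api": "arm_command", "payload": {"targets": [[0,0,-40,0,0.1],[-20,1,-70,0,1],[-43,1,-70,0,1],[-43,1,-70,0,1],[-43,1,-70,0,1]]}}

```text
t: 13.65
eef_pos: [498.2, -205.7, 77.9]
tcp_rot: [-3.141, -0.0, 1.57]
ft_force: [0.3, 0.0, -0.2]
opening: 0.383
grip_force: 0.0
```

Call:
{"api": "arm_command", "payload": {"targets": [[0,0,0,0,1],[0,0,0,0,1],[0,0,0,0,1],[0,0,0,0,1],[0,0,0,0,1]]}}

```text
t: 14.15
eef_pos: [498.5, -205.3, 77.9]
tcp_rot: [-3.141, 0.0, 1.571]
ft_force: [-0.2, 1.0, -0.5]
opening: 0.8
grip_force: 0.0
```

```bash
python3 - <<'E'
from h import *
s=env.state();print(s['t'],s['eef_pos'],s['opening'])
w=snap('wrist','w12.png');f=w['frame']
for r in range(190,262,4):
    d=(f[r].max(1)<65).astype(int); e=np.flatnonzero(np.diff(np.r_[0,d,0])); print(r,[(a,b-1) for a,b in zip(e[::2],e[1::2]) if b-a>3 and a>60 and b<450])
cv2.imwrite('pics/w12c.png',cv2.resize(f[150:340,60:450,::-1],(800,390),interpolation=2))
E
```

```text
14.15 [ 498.52707273 -205.28731381   77.94767424] 0.8003846076361424
190 []
194 []
198 []
202 []
206 []
210 []
214 []
218 [(np.int64(176), np.int64(179)), (np.int64(328), np.int64(331))]
222 [(np.int64(173), np.int64(182)), (np.int64(325), np.int64(334))]
226 [(np.int64(166), np.int64(182)), (np.int64(325), np.int64(341))]
230 [(np.int64(162), np.int64(182)), (np.int64(325), np.int64(344))]
234 [(np.int64(158), np.int64(183)), (np.int64(323), np.int64(350))]
238 [(np.int64(154), np.int64(183)), (np.int64(323), np.int64(354))]
242 [(np.int64(150), np.int64(183)), (np.int64(323), np.int64(358))]
246 [(np.int64(146), np.int64(183)), (np.int64(324), np.int64(360))]
250 [(np.int64(142), np.int64(184)), (np.int64(323), np.int64(365))]
254 [(np.int64(138), np.int64(184)), (np.int64(323), np.int64(369))]
258 [(np.int64(134), np.int64(182)), (np.int64(325), np.int64(373))]
```

View pics/w12c.png

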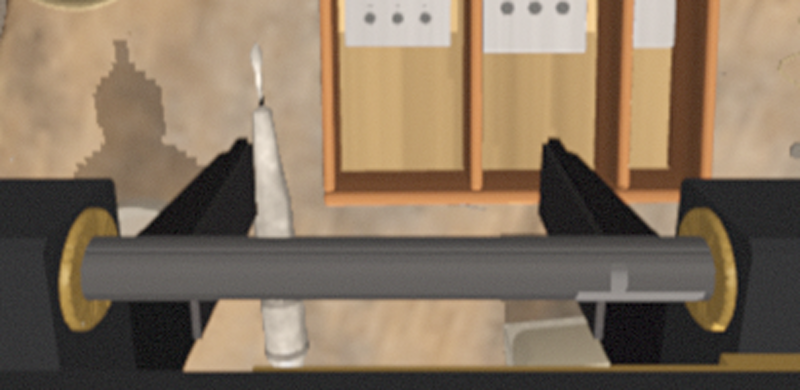

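Inner pad faces are at columns 182 and 325, 143 px for 76 mm. That puts the tips about 33 mm above the reported TCP, consistent with every miss. With fingers that short, the 180 mm body lying across the rack would hit the lowered lever, so I'll turn the tool 90° for the push.

Call:
{"api": "arm_command", "payload": {"targets": [[0,0,0,8.5,0],[0,0,0,17,0],[0,0,0,25.5,0],[0,0,0,34,0],[0,0,0,42.5,0]]}}

```text
t: 14.7
eef_pos: [498.5, -205.5, 78.0]
tcp_rot: [3.142, 0.0, 0.823]
ft_force: [-0.2, -0.5, 0.1]
opening: 0.536
grip_force: 0.0
```

Call:
{"api": "arm_command", "payload": {"targets": [[0,0,0,8.5,0],[0,0,0,17,0],[0,0,0,25.5,0],[0,0,0,34,0],[0,0,0,42.5,0]]}}

```text
t: 15.2
eef_pos: [498.5, -205.5, 78.0]
tcp_rot: [3.141, 0.0, 0.081]
ft_force: [-0.2, -0.9, -0.2]
opening: 0.114
grip_force: 0.0
```

Call:
{"api": "arm_command", "payload": {"targets": [[0,0,0,5,0],[-2,2,20,5,0],[-2,4,45,5,0],[-2,4,65,5,0],[-2,4,70,5,0]]}}

```text
t: 15.7
eef_pos: [496.0, -209.2, 6.3]
tcp_rot: [-3.14, 0.003, -0.0]
ft_force: [0.0, -0.1, -0.4]
opening: 0.006
grip_force: 0.0
```

Call:
{"api": "arm_command", "payload": {"targets": [[0,0,2,0,0],[0,0,3,0,0]]}}

```text
t: 15.9
eef_pos: [497.2, -209.8, 5.6]
tcp_rot: [3.141, -0.001, 0.0]
ft_force: [0.5, 0.4, -0.6]
opening: 0.001
grip_force: 0.0
```

Call:
{"api": "arm_command", "payload": {"targets": [[0,0,1,0,0],[0,0,2,0,0]]}}

```text
t: 16.1
eef_pos: [497.2, -209.8, 3.7]
tcp_rot: [3.141, -0.001, -0.0]
ft_force: [-0.6, 0.6, 0.6]
opening: 0.005
grip_force: 0.0
```

Call:
{"api": "arm_command", "payload": {"targets": [[0,0,1,0,0],[0,0,1.5,0,0]]}}

```text
t: 16.3
eef_pos: [497.1, -209.8, 2.0]
tcp_rot: [3.141, -0.001, -0.0]
ft_force: [-1.9, 0.9, 11.8]
opening: 0.003
grip_force: 5.8
```

Call:
{"api": "arm_command", "payload": {"targets": [[0,0,0.7,0,0],[0,0,1.2,0,0]]}}

```text
t: 16.5
eef_pos: [497.2, -209.8, 1.9]
tcp_rot: [3.141, -0.001, -0.0]
ft_force: [-5.4, 3.0, 26.7]
opening: 0.004
grip_force: 13.3
```

Call:
{"api": "arm_command", "payload": {"targets": [[0,0,0.7,0,0],[0,0,1.2,0,0]]}}

```text
t: 16.7
eef_pos: [497.2, -209.8, 1.7]
tcp_rot: [3.14, -0.002, 0.0]
ft_force: [-9.9, 5.0, 41.7]
opening: 0.004
grip_force: 21.0
```

Call:
{"api": "arm_command", "payload": {"targets": [[0,0,0.5,0,0],[0,0,1,0,0]]}}

```text
t: 16.9
eef_pos: [497.3, -209.9, 1.6]
tcp_rot: [3.14, -0.002, 0.0]
ft_force: [-12.5, 6.3, 54.1]
opening: 0.006
grip_force: 27.4
```

The floor is touched at TCP z≈2.1, so the tip offset is about 30 mm. I'll unload to about 1 mm of clearance and push along the slope.

Call:
{"api": "arm_command", "payload": {"targets": [[0,0,-4.5,0,0],[-1,-12,-2.8,0,0],[-1.5,-24,-1.1,0,0],[-2,-36,0.6,0,0],[-2,-48,2.3,0,0]]}}

```text
t: 17.4
eef_pos: [494.7, -160.3, -4.7]
tcp_rot: [-3.141, 0.001, 0.0]
ft_force: [0.5, -1.6, 0.9]
opening: 0.004
grip_force: 0.6
```

```bash
cat >> h.py <<'E'
def eye(c,x=497):
    # low saturation run / eye (saturated) run along the bar line
    b=[(y,max(p)-min(p)) for y,p in bar(c,x=x)]
    return ''.join('#' if k>40 else '.' for _,k in b),b[0][0],b[-1][0]
E
python3 - <<'E'
from h import *
s=env.state();print(s['t'],s['eef_pos'],s['ft_force'])
w=snap('wrist','w13.png');print(eye(w)); t=snap('top','t13.png');print(eye(t))
E
```

```text
17.4 [ 494.65827009 -160.29358139   -4.66151545] [ 0.46132571 -1.64981687  0.91976683]
('..............................................................#...........................######', -200, -10)
('...............................................................................................########################..........#########...........................', -200, 128)
```

The eye is no longer over the rack floor and the force is −1.6 N: the bar is moving. I'll continue.

Call:
{"api": "arm_command", "payload": {"targets": [[-0.5,-12,1.7,0,0],[-1,-24,3.4,0,0],[-1.2,-36,5.1,0,0],[-1.5,-48,6.8,0,0],[-1.5,-60,8.5,0,0]]}}

```text
t: 18.0
eef_pos: [493.3, -100.5, -12.9]
tcp_rot: [3.142, 0.0, 0.0]
ft_force: [-0.1, -0.6, 0.6]
opening: 0.004
grip_force: 0.3
```

```bash
python3 - <<'E'
from h import *
s=env.state();print(s['t'],s['eef_pos'],s['ft_force'])
w=snap('wrist','w14.png');print(eye(w,496)); t=snap('top','t14.png');print(eye(t,496))
E
```

```text
18.0 [ 493.26589802 -100.52235208  -12.85367093] [-0.14964068 -0.57443897  0.59483654]
('#############################..............###..................................................#..##.......#####...........', -200, 46)
('#........................#####.....................................................................#####....###########..............................................', -200, 128)
```

Bar front at y≈15, as expected. On to the lip.

Call:
{"api": "arm_command", "payload": {"targets": [[0,-12,1.7,0,0],[0,-24,3.4,0,0],[-0.5,-36,5.1,0,0],[-0.5,-48,6.8,0,0],[-1,-58,8.0,0,0]]}}

```text
t: 18.6
eef_pos: [492.3, -42.5, -20.9]
tcp_rot: [3.142, 0.0, 0.0]
ft_force: [0.8, -1.2, -1.1]
opening: 0.002
grip_force: 0.3
```

Call:
{"api": "arm_command", "payload": {"targets": [[0,-8,1,0,0],[0,-16,1.5,0,0],[0,-24,2,0,0],[0,-30,2.5,0,0]]}}

```text
t: 19.0
eef_pos: [492.9, -13.4, -22.8]
tcp_rot: [3.141, -0.001, 0.0]
ft_force: [0.0, -6.7, 9.7]
opening: 0.007
grip_force: 6.1
```

```bash
python3 - <<'E'
from h import *
s=env.state();print(s['t'],s['eef_pos'],s['ft_force'])
w=snap('wrist','w15.png');t=snap('top','t15.png')
for c in(w,t):
  for x in(485,497): print(x,eye(c,x))
E
```

```text
19.0 [492.91739647 -13.40227815 -22.83320702] [ 0.01551032 -6.74920153  9.69796977]
485 ('..........#########################..#........................#.#.....................................................................', -138, 128)
497 ('.################################..................................................................................................', -134, 126)
485 ('################################################..................############.......................................................................................', -200, 128)
497 ('#################################################..............##.........###........................................................................................', -200, 128)
```

Force is up to 9.7 N in z, so the rear end has probably dropped off the lip and the tip is resting on it. I'll rise, turn back to yaw 90° and measure the bar.

Call:
{"api": "arm_command", "payload": {"targets": [[0,4,-30,0,0],[0,15,-80,0,0.3],[0,25,-130,-8,1],[0,35,-150,-16,1],[0,45,-150,-24,1]]}}

```text
t: 19.6
eef_pos: [493.8, -59.1, 130.3]
tcp_rot: [3.138, -0.005, 0.425]
ft_force: [-0.3, -0.3, -0.3]
opening: 0.284
grip_force: 0.0
```

Call:
{"api": "arm_command", "payload": {"targets": [[0,0,0,-8.5,1],[0,0,0,-17,1],[0,0,0,-25.5,1],[0,0,0,-34,1],[0,0,0,-42,1]]}}

```text
t: 20.1
eef_pos: [492.3, -58.3, 126.8]
tcp_rot: [-3.141, -0.0, 1.158]
ft_force: [-0.2, 0.6, -0.8]
opening: 0.707
grip_force: 0.0
```

Call:
{"api": "arm_command", "payload": {"targets": [[0,0,0,-8.5,1],[0,0,0,-17,1],[0,0,0,-24,1],[0,0,0,-24,1]]}}

```text
t: 20.5
eef_pos: [492.3, -58.4, 126.8]
tcp_rot: [-3.141, -0.0, 1.572]
ft_force: [0.1, 0.0, -0.1]
opening: 0.993
grip_force: 0.0
```

```bash
cat >> h.py <<'E'
def grid(c,xs,ys,z):
    for y in ys:
        r=''
        for x in xs:
            u,v=proj(c,(x,y,z)); 
            if not(0<=u<511 and 0<=v<383): r+=' ';continue
            p=c['frame'][int(v),int(u)].astype(int);k=p.max()-p.min()
            r+='B' if p.max()<60 else '#' if k<25 and p.mean()>150 else '+' if k<25 else '.'
        print(y,r)
E
python3 - <<'E'
from h import *
s=env.state();print(s['t'],s['eef_pos'],s['tcp_rot'],s['ft_force'])
w=snap('wrist','w16.png')
grid(w,range(430,570,3),range(125,-60,-5),8)
E
```

```text
20.5 [492.2892422  -58.39705827 126.7841371 ] [-3.14145919e+00 -2.65832645e-05  1.57234168e+00] [ 0.05090728  0.01518901 -0.05594972]
125                                                
120                                                
115                                                
110                                                
105                                                
100 ................#############..................
95 ................#############..................
90 ................###.......##...................
85 ................##........+#...................
80 ................##........+#...................
75 ................###.......###..................
70 ................####+...#####..................
65 ................#############..................
60 ................#############..................
55 ................############...................
50 ................############...................
45 ................############...................
40 ................############...................
35 ................##+######+###..........
[... 234 characters left out ...]
##########...................
5 ................############...................
0 ................############...................
-5 ................############...................
-10 ...............................................
-15 ...............................................
-20 ...............................................
-25 ..............#################################
-30 BB+...........#################################
-35 +BB...........#################################
-40 +BB...........#################################
-45 BB+...........#################################
-50 ###+..........#################################
-55 .###..........#################################
```

The bar lies flat on the bench: x 478–515, y −8…102, eye centre about (497,81). It is 14 mm clear of the lip at y≈−23, and the flap is fully down. I'll grasp it across its width near its centre of mass.

Call:
{"api": "arm_command", "payload": {"targets": [[45,2,0,0,1],[90,4,15,0,1],[96.5,4,60,0,1],[96.5,4,105,0,1],[96.5,4,140,0,1]]}}

```text
t: 21.05
eef_pos: [495.9, 38.6, -15.0]
tcp_rot: [-3.141, 0.0, 1.568]
ft_force: [0.2, -0.8, -0.3]
opening: 1.001
grip_force: 0.0
```

Call:
{"api": "arm_command", "payload": {"targets": [[0,0,5,0,1],[0,0,10,0,1],[0,0,12,0,1]]}}

```text
t: 21.35
eef_pos: [497.1, 37.8, -24.2]
tcp_rot: [3.14, 0.0, 1.569]
ft_force: [0.7, 0.5, 0.7]
opening: 1.002
grip_force: 0.0
```

Call:
{"api": "arm_command", "payload": {"targets": [[0,0,2,0,1],[0,0,2.5,0,1]]}}

```text
t: 21.55
eef_pos: [497.0, 37.7, -26.7]
tcp_rot: [3.14, 0.0, 1.57]
ft_force: [-0.1, -0.6, -0.1]
opening: 0.997
grip_force: 0.0
```

Call:
{"api": "arm_command", "payload": {"targets": [[0,0,1,0,1],[0,0,1,0,1]]}}

```text
t: 21.75
eef_pos: [496.6, 37.8, -28.3]
tcp_rot: [3.141, 0.0, 1.571]
ft_force: [-0.3, 0.3, 0.6]
opening: 1.002
grip_force: 0.0
```

Call:
{"api": "arm_command", "payload": {"targets": [[0,0,0,0,0.2],[0,0,0,0,0.2],[0,0,0,0,0.2],[0,0,0,0,0.2],[0,0,0,0,0.2]]}}

```text
t: 22.25
eef_pos: [496.4, 37.8, -28.7]
tcp_rot: [-3.142, 0.0, 1.571]
ft_force: [-0.3, 0.6, -0.8]
opening: 0.636
grip_force: 0.0
```

Call:
{"api": "arm_command", "payload": {"targets": [[0,0,0,0,0.2],[0,0,0,0,0.2],[0,0,0,0,0.2],[0,0,0,0,0.2]]}}

```text
t: 22.65
eef_pos: [496.3, 37.9, -28.7]
tcp_rot: [-3.141, 0.0, 1.571]
ft_force: [-0.1, 0.3, 0.5]
opening: 0.392
grip_force: 30.0
```

Gripped at 0.392 (37 mm) with 30 N. I'll lift it and move towards the peg, stopping short to measure the peg and the eye.

Call:
{"api": "arm_command", "payload": {"targets": [[0,0,-20,0,0.2],[0,0,-50,0,0.2],[0,0,-90,0,0.2],[0,0,-130,0,0.2],[0,0,-170,0,0.2]]}}

```text
t: 23.15
eef_pos: [495.9, 37.9, 142.8]
tcp_rot: [-3.141, 0.0, 1.571]
ft_force: [0.3, 0.4, -1.7]
opening: 0.395
grip_force: 30.0
```

Call:
{"api": "arm_command", "payload": {"targets": [[10,-5,-40,0,0.2],[25,-10,-68,0,0.2],[40,-16,-75,0,0.2],[50,-22,-75,0,0.2],[50,-22,-75,0,0.2]]}}

```text
t: 23.65
eef_pos: [473.3, 88.7, 215.7]
tcp_rot: [-3.141, 0.0, 1.572]
ft_force: [0.7, -0.2, -2.0]
opening: 0.395
grip_force: 30.0
```

```bash
python3 - <<'E'
from h import *
s=env.state();print(s['t'],s['eef_pos'],s['tcp_rot'],s['ft_force'],s['opening'],s['grip_force'])
w=snap('wrist','w17.png');T=s['eef_pos']
print('bar grid at bar height'); grid(w,range(440,510,3),range(int(T[1])+80,int(T[1])-20,-4),T[2]+36)
print('peg pred tip/base',proj(w,(473.4,187.2,215)),proj(w,(470.7,226.8,175)))
f=w['frame'];p=proj(w,(473.4,187.2,215)).astype(int);q=proj(w,(470.7,226.8,175)).astype(int)
for r in range(q[1]-20,p[1]+25,2):
    if 0<=r<384: print(r,''.join('#' if k<25 and m>90 else '+' if k<25 else '.' for k,m in [(int(x.max())-int(x.min()),x.mean()) for x in f[r,p[0]-30:p[0]+30]]))
print(p[0]-30)
E
```

```text
23.65 [473.34329423  88.65970787 215.74956198] [-3.14051471e+00  9.74884780e-05  1.57214949e+00] [ 0.7055322  -0.23985497 -2.03743577] 0.39515605483591093 29.999688863754272
bar grid at bar height
168 ........................
164 ........................
160 ........................
156 ........................
152 +B...#############......
148 .....#############......
144 .....####.....####......
140 .....###.......###......
136 .....##.........##......
132 .....##.........##......
128 .....##+.......+##......
124 .....###+.....+###......
120 .....######+######......
116 .....#############......
112 .....#############......
108 .....######+######......
104 .....#############......
100 ....B#############B.....
96 ..BBB######+######BBB...
92 .BBBB#############BBBB..
88 BBBBB#############BBBBB#
84 BBBBB#############BBBBBB
80 BBBBB#############BBBBBB
76 ++++++++++++++++++++++++
72 ++++++++++++++++++++++++
peg pred tip/base [254.85157125  55.73537687] [250.65078631  -0.85675108]
0 ......................##########............................
2 ......................##########..............
[... 1747 characters left out ...]
........................................................
60 ............................................................
62 ............................................................
64 ............................................................
66 ............................................................
68 ............................................................
70 ............................................................
72 ............................................................
74 ............................................................
76 ............................................................
78 ............................................................
224
```

The peg's tip is at (256,53) against a predicted (255,56). The held bar is level, its eye centre at (474,134.5). So +53 mm along tool x puts the eye over the tip; then I go down, then along the peg.

Call:
{"api": "arm_command", "payload": {"targets": [[15,0,0,0,0.2],[30,0,0,0,0.2],[45,0,0,-2,0.2],[53,0,0,-3,0.2],[53,0,0,-3,0.2]]}}

```text
t: 24.2
eef_pos: [474.4, 141.0, 215.5]
tcp_rot: [-3.14, 0.0, 1.624]
ft_force: [0.4, 0.6, -1.1]
opening: 0.396
grip_force: 30.0
```

```bash
python3 - <<'E'
from h import *
s=env.state();print(s['t'],s['eef_pos'],s['tcp_rot'],s['ft_force'],s['opening'])
w=snap('wrist','w18.png');T=s['eef_pos']
print(proj(w,(474.3,188,215)))
grid(w,range(440,510,2),range(int(T[1])+70,int(T[1])+10,-3),T[2]+36)
E
```

```text
24.2 [474.35326857 141.02314768 215.51029221] [-3.14023299e+00  3.00018308e-04  1.62389329e+00] [ 0.3998864   0.64901134 -1.11741567] 0.3957507867144825
[258.35055604 147.0271    ]
211 ...............+#..................
208 ...............+#..................
205 ......+..################........#.
202 ......###################..........
199 ......#########.+########..........
196 B......#####....+#...####..........
193 .......####.....+#....####.........
190 .......###.............###.........
187 .......###.............###.........
184 .......###.............###.........
181 .......###............+###.........
178 .......####+.........+####.........
175 .......######+....++######.........
172 .......###################.........
169 .......###################.........
166 .......###################.........
163 .......###################.........
160 ........##################.........
157 ........###################........
154 ......B.###################BB......
```

The eye is at (472.5,186.5) and the peg tip shows inside it, about 2 mm off centre. I'll lower.

Call:
{"api": "arm_command", "payload": {"targets": [[1.5,1,9,0,0.2],[1.5,1,18,0,0.2],[1.5,1,26,0,0.2],[1.5,1,32,0,0.2],[1.5,1,32,0,0.2]]}}

```text
t: 24.75
eef_pos: [474.9, 142.2, 183.3]
tcp_rot: [-3.14, 0.0, 1.623]
ft_force: [-0.6, -0.6, -1.7]
opening: 0.395
grip_force: 30.0
```

```bash
python3 - <<'E'
from h import *
s=env.state();print(s['t'],s['eef_pos'],s['tcp_rot'],s['ft_force'],s['opening'])
w=snap('wrist','w19.png');T=s['eef_pos']
grid(w,range(450,500,1),range(int(T[1])+70,int(T[1])+22,-2),T[2]+36)
E
```

```text
24.75 [474.90658751 142.17608041 183.2758231 ] [-3.13985558e+00  3.13381989e-04  1.62280280e+00] [-0.57575732 -0.55830328 -1.67365595] 0.39499991190522327
212 ....................++##+.........................
210 ....................++###.........................
208 ....................++###.........................
206 ......###################################.........
204 ...######################################.........
202 ...######################################.........
200 ...################.+++##################.........
198 ...############......++###+....##########.........
196 ...##########........++###+......########.........
194 ...########..........++###+.......#######.........
192 ....######...........++####+.......#######........
190 ....######...........+######........######........
188 ....######............#####.........######........
186 ....######.........................+######........
184 ....######.........................+######........
182 ....#######+......................+#######........
180 .....#######+....................+########........
178 ....#########++................+##########........
176 .....###########+++........++++###########........
174 .....###############++++++################........
172 .....######################################.......
170 .....######################################.......
168 .....######################################.......
166 .....######################################.......
```

The tip sits inside the eye near its centre. Now diagonally down the peg.

Call:
{"api": "arm_command", "payload": {"targets": [[4,0,5,0,0.2],[8,0,10,0,0.2],[12,0,15,0,0.2],[14,0,18,0,0.2],[14,0,18,0,0.2]]}}

```text
t: 25.3
eef_pos: [474.3, 156.7, 165.8]
tcp_rot: [-3.141, 0.0, 1.624]
ft_force: [0.8, -0.1, -2.4]
opening: 0.398
grip_force: 30.0
```

```bash
python3 - <<'E'
from h import *
s=env.state();print(s['t'],s['eef_pos'],s['tcp_rot'],s['ft_force'],s['opening'])
w=snap('wrist','w20.png');T=s['eef_pos']
grid(w,range(450,500,1),range(int(T[1])+70,int(T[1])+22,-2),T[2]+36)
E
```

```text
25.3 [474.34243142 156.73555389 165.78716791] [-3.14076474e+00  1.80515448e-04  1.62359692e+00] [ 0.7782598  -0.06628033 -2.44090627] 0.3980849655801134
226 ...................+###+..........................
224 ...................++##+..........................
222 ...................+++#+#........#######..........
220 ...#####################################..........
218 ..######################################..........
216 ..######################################..........
214 ..###############..+++##+...############..........
212 ..############.....+++###+.....#########..........
210 ...########........+++###+.......########.........
208 ...#######..........++###+........#######.........
206 ...#######..........++###+.........######.........
204 ...######...........+++###+........######.........
202 ...######...........+++###+........+#####.........
200 ...######...........+++###+........######.........
198 ...######+..........+++###+.......+######.........
196 ...#######+..........+++###+.....++######.........
194 ...#########+........+++###+....+########.........
192 ...##########++......+++###+..+###########........
190 ....############++++++++###++#############........
188 ....#################++####+##############........
186 ....######################################........
184 ....######################################........
182 ....######################################........
180 ....#######################################.......
```

The peg is threaded through the eye, with its tip now showing above the bar. I'll release.

Call:
{"api": "arm_command", "payload": {"targets": [[0,0,0,0,0.8],[0,0,0,0,0.8],[0,0,0,0,0.8],[0,0,0,0,0.8],[0,0,0,0,0.8]]}}

```text
t: 25.85
eef_pos: [474.7, 156.3, 166.4]
tcp_rot: [3.141, 0.0, 1.623]
ft_force: [-0.3, 0.8, 0.3]
opening: 0.754
grip_force: 0.0
```

Call:
{"api": "arm_command", "payload": {"targets": [[0,0,0,0,0.8],[0,0,-20,0,0.8],[0,0,-50,0,0.8],[-30,0,-80,0,0.8],[-70,0,-80,0,0.5]]}}

```text
t: 26.35
eef_pos: [479.6, 86.7, 249.7]
tcp_rot: [3.136, -0.0, 1.626]
ft_force: [0.2, -1.1, -0.4]
opening: 0.754
grip_force: 0.0
```

```bash
python3 - <<'E'
from h import *
s=env.state();print(s['t'],s['eef_pos'],s['tcp_rot'],s['ft_force'],s['opening'])
w=snap('wrist','w21.png')
print('peg/base',proj(w,(474,188,215)),proj(w,(472,226,175)))
# image-space char map around stand
f=w['frame'].astype(int)
for r in range(0,150,4): print('%3d'%r,''.join('#' if k<25 and m>140 else '+' if k<25 and m>60 else 'B' if m<=60 else 'o' if x[0]-x[2]>85 else '.' for x in f[r,180:340:2] for k,m in [(x.max()-x.min(),x.mean())]))
E
```

```text
26.35 [479.56802364  86.728825   249.70196982] [ 3.13570586e+00 -2.03854996e-05  1.62575540e+00] [ 0.15950427 -1.08526084 -0.38916995] 0.7539619794913248
peg/base [253.91286132  58.12373831] [253.64245978  10.86078683]
  0 ............oooooooooo.....######################.ooooooooo........###..oo......
  4 .............ooooooooo###########################.ooooooooo.........####...o....
  8 ..............oooooooo###########################.oooooooo............#####.o...
 12 ...............ooooooo.#############+++##########.ooooooo...............####.o..
 16 ................oooooo.###########++############.ooooooo..............#...###.o.
 20 .................oooooo.##########++##+#########.oooooo..................#..###.
 24 .................ooooooo##########++##+########.oooooo...............#......#.##
 28 ..................oooooo.#########++###########ooooooo.........................#
 32 ..................ooooooo.########++##+#######.ooooooo......................#...
 36 ..................oooooooo########++##########oooooooo.........................#
 40 ..................ooooooooo
[... 1648 characters left out ...]
....................
120 ++BBB+..........................................................................
124 ................................................................................
128 ................................................................................
132 .+..............................................................................
136 ................................................................................
140 ................................................................................
144 ................................................................................
148 ................................................................................
```

The bar hangs down flat against the board below the peg (rows 0–40, columns about 225–275). Now for the front side of the lever, with fingers shut.

Call:
{"api": "arm_command", "payload": {"targets": [[-30,-10,0,3,0],[-60,-25,20,3,0],[-78,-40,60,3,0],[-78,-42,105,3,0],[-78,-42,150,3,0]]}}

```text
t: 26.9
eef_pos: [440.1, 5.7, 95.4]
tcp_rot: [3.14, 0.0, 1.569]
ft_force: [1.2, 0.8, -0.9]
opening: 0.311
grip_force: 0.0
```

Call:
{"api": "arm_command", "payload": {"targets": [[0,0,0,0,0],[0,0,0,0,0],[0,0,0,0,0],[0,0,0,0,0]]}}

```text
t: 27.3
eef_pos: [441.4, 6.4, 98.1]
tcp_rot: [3.138, 0.001, 1.571]
ft_force: [-0.9, 0.2, -0.5]
opening: 0.014
grip_force: 0.0
```

```bash
python3 - <<'E'
from h import *
s=env.state();print(s['t'],s['eef_pos'],s['tcp_rot'],s['ft_force'],s['opening'])
w=load('w16.png');print(proj(w,(442,-26,65)),dark(w,130,200,160,260))
for d in dark(w,130,200,160,260): print(onz(w,*d[1],65))
E
```

```text
27.3 [441.39687545   6.43976876  98.12001186] [3.13827427e+00 5.35728611e-04 1.57109244e+00] [-0.88728377  0.17529994 -0.52356235] 0.013785961158266868
[190.96190057 155.17726722] [([181, 149, 19, 17, 204], [189.9, 156.4])]
[441.11010417 -26.98000282  65.        ]
```

Ball at (441,−27,65) as expected. I'll lower to tip z≈52 and push towards −y.

Call:
{"api": "arm_command", "payload": {"targets": [[0,0,40,0,0],[0,0,76,0,0],[0,0,76,0,0],[-10,0,76,0,0],[-20,0,76,0,0]]}}

```text
t: 27.8
eef_pos: [441.4, -14.1, 22.3]
tcp_rot: [3.139, 0.0, 1.571]
ft_force: [-0.9, 13.9, 12.4]
opening: 0.004
grip_force: 7.0
```

Call:
{"api": "arm_command", "payload": {"targets": [[-12,0,0,0,0],[-24,0,-3,0,0],[-36,0,-3,0,0],[-46,0,-3,0,0]]}}

```text
t: 28.2
eef_pos: [441.1, -61.0, 24.5]
tcp_rot: [3.139, 0.001, 1.57]
ft_force: [2.3, 2.0, 2.6]
opening: 0.003
grip_force: 1.3
```

```bash
python3 - <<'E'
from h import *
s=env.state();print(s['t'],s['eef_pos'],s['ft_force'])
w=snap('wrist','w22.png');print(lip(w,540),[proj(w,(540,-21,6))[1],proj(w,(540,-48,53))[1]])
E
```

```text
28.2 [441.11056891 -60.99429831  24.48733308] [2.27517508 1.98161671 2.63487392]
(409, [(178, 113), (221, 222), (222, 153), (239, 126), (264, 157), (265, 108), (330, 150), (331, 88)]) [np.float64(153.73569710363955), np.float64(215.6756065660989)]
```

The flap is rising (force about 2–3 N). I'll continue towards the shut stop in smaller steps.

Call:
{"api": "arm_command", "payload": {"targets": [[-8,0,0,0,0],[-16,0,0,0,0]]}}

```text
t: 28.45
eef_pos: [440.2, -75.9, 23.2]
tcp_rot: [-3.141, -0.0, 1.571]
ft_force: [0.8, 4.4, -0.8]
opening: 0.005
grip_force: 1.6
```

Call:
{"api": "arm_command", "payload": {"targets": [[-4,0,0,0,0],[-8,0,0,0,0]]}}

```text
t: 28.65
eef_pos: [440.0, -83.8, 23.1]
tcp_rot: [-3.141, -0.0, 1.571]
ft_force: [-0.2, 5.0, -0.0]
opening: 0.006
grip_force: 1.4
```

```bash
python3 - <<'E'
from h import *
s=env.state();print(s['t'],s['eef_pos'],s['ft_force'])
w=snap('wrist','w23.png');print(lip(w,540),[proj(w,(540,-21,6))[1],proj(w,(540,-48,53))[1]])
E
```

```text
28.65 [440.02403259 -83.79293398  23.11648897] [-0.15390256  5.04722612 -0.02769324]
(417, [(170, 111), (190, 212), (207, 132), (264, 181), (265, 122), (330, 121)]) [np.float64(118.84602901941817), np.float64(175.61484861250986)]
```

Call:
{"api": "arm_command", "payload": {"targets": [[-1.5,0,0,0,0],[-3,0,0,0,0]]}}

```text
t: 28.9
eef_pos: [440.2, -86.5, 23.3]
tcp_rot: [-3.141, -0.0, 1.571]
ft_force: [0.5, 6.6, 0.3]
opening: 0.001
grip_force: 2.4
```

Call:
{"api": "arm_command", "payload": {"targets": [[-1,0,0,0,0],[-2,0,0,0,0]]}}

```text
t: 29.1
eef_pos: [440.1, -87.7, 23.2]
tcp_rot: [-3.141, -0.001, 1.57]
ft_force: [3.4, 16.7, 0.2]
opening: 0.006
grip_force: 6.6
```

The force jumped to 16.7 N: the shut stop. I'll back off and go to the earlier viewing pose to compare with the initial shut picture, and also check the stand and the bystanders from the top camera.

Call:
{"api": "arm_command", "payload": {"targets": [[8,0,0,0,0],[20,0,-5,0,0],[20,0,-50,0,0],[0,0,-95,0,0],[-45,0,-107,0,0]]}}

```text
t: 29.6
eef_pos: [441.7, -132.6, 134.6]
tcp_rot: [3.136, 0.002, 1.575]
ft_force: [1.8, -0.3, 0.8]
opening: 0.006
grip_force: 0.0
```

Call:
{"api": "arm_command", "payload": {"targets": [[-10,1,0,0,0],[-10,1,0,0,0],[-10,1,0,0,0]]}}

```text
t: 29.9
eef_pos: [440.8, -142.6, 129.7]
tcp_rot: [-3.14, -0.001, 1.57]
ft_force: [-0.0, -0.1, 0.8]
opening: 0.004
grip_force: 0.0
```

```bash
python3 - <<'E'
from h import *
s=env.state();print(s['t'],s['eef_pos'],s['ft_force'])
w=snap('wrist','w24.png');r=load('w2.png')
b=dark(w,120,170)[0][1];print(b,onz(w,*b,64.5))
for x in(500,540):print(lip(w,x),lip(r,x),proj(w,(x,-48,53))-proj(r,(x,-48,53)))
print('tin',[np.round(cv2.phaseCorrelate(np.float32(r['frame'][130:210,140:230].mean(2)),np.float32(w['frame'][130:210,140:230].mean(2)))[0],1)])
t0=load('t0.png');t=snap('top','t24.png')
d=np.abs(t['frame'].astype(int)-t0['frame']).max(2)
for n,u,v in[('wax',563,264),('lamp',527,366),('tin',446,371),('stand',240,315)]:
    u,v=int(u*.64),int(v*.64);print(n,(d[v-15:v+15,u-15:u+15]>40).mean().round(3))
f=t['frame'].astype(int)
for rr in range(180,222,2): print(rr,''.join('#' if k<25 and m>110 else '+' if k<25 else '.' for x in f[rr,130:180] for k,m in[(x.max()-x.min(),x.mean())]))
sc=snap('scene','s24.png')
E
```

```text
29.9 [ 440.76414266 -142.58191351  129.71428728] [-5.65873785e-04 -8.74161580e-02  7.91762503e-01]
[254.9, 150.7] [ 441.26601975 -106.98314137   64.5       ]
(321, [(73, 112), (74, 175)]) (320, [(71, 131), (72, 193), (97, 204), (105, 140), (142, 149), (225, 172)]) [1.1034059  0.83027873]
(366, [(72, 95), (73, 132), (74, 190), (99, 196), (109, 128), (228, 175), (330, 102)]) (365, [(70, 110), (71, 168), (98, 201), (108, 128), (227, 175)]) [1.2007656  0.91720649]
tin [array([0.8, 0.6])]
wax 0.0
lamp 0.052
tin 0.73
stand 0.619
180 ..................................................
182 ..................................................
184 ..................................................
186 ..................................................
188 ..................................................
190 ..................................................
192 ..................................................
194 .................###+++##.........................
196 .................###+#++######....................
198 .................##############...................
200 .................#######+#####....................
202 .................######++#####....................
204 .................######+++++++....................
206 ..................###+++++++++....................
208 ..........................++++....................
210 ..................................................
212 ..................................................
214 ..................................................
216 ..................................................
218 ..................................................
220 ..................................................
```

```bash
python3 - <<'E'
from h import *
t=load('t24.png')
for p in[(453,222,85),(491,222,85),(453,222,190),(491,222,190)]:print(p,proj(t,p).round(1))
s=load('s24.png');f=s['frame'].astype(int)
print(proj(s,(472,222,190)),proj(s,(472,222,85)))
s0=load('s0.png');d=np.abs(f-s0['frame']).max(2)
y,x=np.nonzero(d[150:260,120:190]>40);print(y.min()+150,y.max()+150,x.min()+120,x.max()+120,len(x))
st=env.state();print(st['qvel'].round(3),st['t'])
E
```

```text
(453, 222, 85) [158.6 207.8]
(491, 222, 85) [159.1 194.4]
(453, 222, 190) [148.7 206.6]
(491, 222, 190) [149.2 191.9]
[159.37153681 191.03529222] [162.85412223 218.78184744]
150 259 120 189 6606
[-0.003 -0.001 -0.004 -0.002  0.    -0.005] 30.05
```

The top view matches a bar hanging vertically: seen in columns 147–160 and rows 194–208, predicted in columns 149–159 and rows 192–208. The flap is shut and the robot is clear, so I'm handing in.

```bash
python3 -c "
from cell import env
print(env.job_done())"
```

```text
the job is handed in; nothing more can be done
None
```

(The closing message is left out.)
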